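# Pin the slack adjuster arm to the brake-chamber clevis

## Robot

A 7-joint arm with a two-finger parallel gripper is mounted at the origin on the work surface. World frame = base frame: x ahead of the robot, y to its left, z up, the work surface at z = 0. Lengths are in m, angles in rad, forces in N, time in s.
With the tool pointing down it reaches from about 0.35 to 0.9 m from the base axis. Payload 7.2 kg.
Tool frame: the origin (TCP) lies on the mounting face of the last link; the fingertips stand 182 mm ahead of it and the grasp point (between the pads) lies 163 mm ahead of it; z points along the fingers, y is the line along which they close (so a half turn about z gives the same grasp; the last joint's range is limited). The gripper opens to 88 mm and grips with 3 to 60 N. Pads are 20 mm wide; open, the fingers measure 115 mm over their backs; the gripper's body (75 mm by 178 mm) begins 61 mm behind the grasp point.
Start: joints at [1.087, 0.411, -0.013, 1.596, 0.006, 1.134, -0.082], TCP at [0.252, -0.572, 0.405] pointing down, gripper open.
Joint ranges: [-2.95, 2.95], [-0.29, 1.99], [-1.47, 1.44], [0.14, 2.54], [-1.03, 4.17], [0.13, 1.85], [-2.86, 2.86]. Speed limits (rad/s): [2.39, 2.39, 3.01, 3.01, 3.14, 3.14, 3.14].

## Interface

Orientations are given as a unit quaternion [w, x, y, z].
In Python, from rig import ctrl, camera, models gives the robot as it stands.
- The arm moves only by the tool jog_arm, never from a script. Its arguments are lists of equal length, an entry for each row: "travel": the shift along the tool's x, y, z scaled (see below), a list of three; "yaw": the turn about the tool's z scaled (see below). In form: {"travel": [[dx, dy, dz], ...], "yaw": [yaw, ...]}. A call has 1 to 5 rows; each row is the pose to reach, as a shift and turn from the pose commanded when the call began, along the tool's axes at that moment, turning the shorter way round; what a row does not reach only later rows make up. The controller multiplies each number of a shift by 0.25 m and each number of a turn by pi rad. A row lasts 1/10 s, in which the tool goes at most 50 mm and 8.59 degrees, less where a joint would pass 70% of its speed; a pose out of reach is approached as far as the arm can. A call with a number of a shift or a turn outside -1 to 1 is refused whole. A call with a gripper value outside its range is refused whole. "gripper" is the opening, from 0 (shut) to 1 (fully open), set as the call begins (left out, the last holds). The fingers move at their own pace and stop on an object; "newtons" is the grip in N (left out, the last holds). Time passes only in rows, so rows that repeat a pose let the fingers close. It gives the time, the measured TCP pose, the force, the opening and the grip force at its end, in the units of the state.
- ctrl.get_obs(): the state, without advancing time (a new reading comes with each control period).
- camera(name): name is "scene" or "top"; returns a dict with "pixels" (420x560x3 uint8, red, green, blue), "z_map" (420x560 float32, m along the optical axis (not along the pixel's ray), 0 where there is no reading), "camera_matrix" (3x3 intrinsics, pixels), "R" (3x3) and "t" (3): a world point X has camera coordinates R X + t. Camera axes: x right, y down, z forward; pixel columns grow to the right and rows downward; lengths in m; the calibration is good to about 2 mm. A picture is of the moment at which its call begins.
- ctrl.finish_job(): hands the job in; it is judged then, once.
Trained networks look in a picture, given as the dict that the camera call returned (one of the last four; its "shot" number tells which), for a name from the list of things; names that differ only in an ending like _2 or _b are one class to them, and where a whole thing is asked for, a point or a joint stands for the part that bears it (a point fixed in the world has none). Each returns a list of dicts, best first, with "conf" (0 to 1); they miss things now and then, are a little off and sometimes report something else, mostly with a low value. They report only what shows in the picture. A call takes as long as a camera call. They do not tell look-alikes from the thing itself.
- models.boxes_of(picture, thing): "extent" ([left, top, right, bottom] in pixels, round what is visible of it).
The state is a dict: "t": time; "joint_positions": joint angles; "joint_vel": joint speeds; "joint_efforts": joint torques, N m; "tcp_pos": TCP position; "tool_rot": TCP orientation; "force": force on the tool from outside, world axes, zero at the start; "moment": the same for the moment, N m; "finger_gap": finger opening in m; "grip_force": force on a finger pad.
Only numpy, scipy, OpenCV 4.12 (cv2) and the standard library are available. Lean on these libraries where they do the work, as an engineer would, in place of code of your own. Each camera call takes 0.05 s, during which the arm holds its last target. There are 200 camera calls.

## Task

Swing the slack adjuster arm in until its eye sits between the two ears of the brake chamber's clevis, then take the long clevis pin from the wooden block and thread it down through the top ear, the arm's eye and the bottom ear until its flange rests on the top ear, and let go. The bores are never exactly where they measure, so feel for them and coax the pin in without forcing it: touch and press lightly, never with more than 45 N even for an instant, and set the flange down softly. Leave the short pin, the filter, the spray can and the carton where they are.

Things in the scene. Friction and masses are not known exactly. Their poses are not given: they have to be found in the camera images.
- stand: Dark steel base plate (x -42 to 172, y -75 to 265, 10 mm thick) fixed to the bench, carrying a truck brake chamber with pushrod and clevis, and a slack adjuster arm. Origin on the bench straight below the design place of the clevis bore; x from the bore towards the arm's pivot, y along the pushrod towards the chamber, z up. All heights below are above the bench.
- bore_nominal (a point): Design centre of the top ear's upper face (height 95 mm). The assembly has slid in its slotted feet: the TRUE bore is 3 to 13 mm from here towards stand +x and up to 7 mm either way along stand y, new each time; it stays put while you work. Two level 40 x 40 mm ears, heights 84 to 95 and 48 to 59, each with a 17 mm bore; open to stand -y, -x, +x.
- chamber_point (a point): Centre of the chamber's near end face (height 77.5 mm). The chamber is a grey drum, 126 mm across, 115 mm long, lying along stand y away from the clevis, its top at 141 mm (a brass port stands to 157). A 16 mm pushrod runs from it to the web at the clevis's back, 20 to 34 mm from the bore.
- pivot_nominal (a point): Design place of the arm's upright pivot, at stand x = 130 mm, y = 0, height 71.5 mm (mid arm). Hub 60 mm across, top at 89 mm, shaft to 102. It is clamped down together with the clevis and shares its x shift and most (4 mm) of its y shift, so the arm's eye and the clevis bore always match in stand x; only the swing has to be lined up.
- slack_arm (a joint): Arm's swing, rad. 0: along stand -x; positive: eye out towards stand -y; limits -0.09, 0.50. Bar 26 wide, height 63 to 80 mm, with a 36 mm square eye, 21 mm bore, 130 mm from the pivot. Stays where left; 3 N at the eye moves it. Clears both ears by 4 mm. Lined up with the true bore somewhere from -0.025 to 0.025; the pin's tapered tip draws it the last 4 mm.
- pin: Long steel clevis pin, upright, tip down in the block. Origin: tip centre; z up. Shank 16 mm across, tapered over the lowest 5.5 mm to a flat tip 13.2 mm across; 30 mm flange 62 to 67 mm above the tip; on it a flat-sided grip lug 18 mm (its x) by 26 mm (its y), 67 to 96 mm above the tip. 130 to 200 g. Fully home, flange on the top ear, its tip is 33 mm above the bench.
- block: Heavy fixed wooden pin block, 64 mm (its x) by 150 mm (its y), 72 mm high, origin under its centre, with two 18 mm bores right through at y = -40 and +40 mm. The two pins stand in them, either way round.
- short_pin: Bystander: a shorter pin with a round head (16 mm wide), 39 mm from tip to the top of its flange, in the block's other bore. Origin at its tip.
- filter: Bystander: red spin-on filter, cylinder 76 mm across, 100 mm high, origin under its centre.
- aerosol: Bystander: spray can 58 mm across, 120 mm high, origin under its centre.
- carton: Bystander: small cardboard carton 90 x 70 x 60 mm, origin under its centre.
Things that resemble listed ones, but are neither listed nor needed, are in the scene too. Leave any green look-alike of the pin alone.

How it is judged:
On the way:
1. the arm's eye is between the clevis ears (|q| below 0.085 rad) (value of joint slack_arm between -0.085 and 0.085 rad), for 0.2 s.
At the end, for the whole second after the job is handed in: The long pin stands at rest through both ears and the eye: tip 20 to 36 mm above the bench (flange within 3 mm of the ear), -2 to 18 mm in stand x and within 12 mm in stand y of the design bore, within 0.12 rad of upright, arm joint between -0.085 and 0.085 rad (all of step 1 and z of pin in the frame of stand between 0.02 and 0.036 m and x of pin in the frame of stand between -0.002 and 0.018 m and y of pin in the frame of stand between -0.012 and 0.012 m and angle between pin's own z axis and vertical below 0.12 rad and linear speed of pin below 0.02 m/s); the robot touches nothing.
It fails at once if the pin is forced while it is being threaded (tip more than 37 mm above the bench): more than 45 N between pin and clevis, arm or stand (contact force between pin and stand above 45 N and z of pin in the frame of stand above 0.037 m).
It fails at once if the pin is hammered home: more than 90 N between pin and clevis, arm or stand (contact force between pin and stand above 90 N).
It fails at once if a bystander is moved more than 40 mm or tipped (distance of any of filter, aerosol, carton, short_pin from where it was at the start of the episode above 0.04 m or angle between any of filter, aerosol, carton, short_pin's own z axis and vertical above 0.5 rad).
It also fails if it takes over 72 s, if anything falls off the work surface, if the arm or the gripper's body presses on something with over 40 N, if the wrist force passes 120 N, or if a joint passes its speed limit or range.

## Working session

There is one attempt and no reset: what is moved stays moved. The work goes in short steps, Python scripts to look and compute and a tool call to move; the robot and the scene stay as the last step left them, time stands still between calls to the robot, and variables do not carry over. Pictures are saved under pics/ and viewed, at most 10 in all, crops included, and the job is handed in when it is done.

Besides the shell and the picture viewer there is one more tool, called after ">>>" as name([rows], argument=value, ...), one row to a line, values as JSON. jog_arm: Moves the arm, as the interface text tells. Its arguments: {"type":"object","properties":{"travel":{"type":"array","items":{"type":"array","items":{"type":"number"}}},"yaw":{"type":"array","items":{"type":"number"}},"gripper":{"type":"number"},"newtons":{"type":"number"}},"required":["travel","yaw"]}

```bash
mkdir -p pics
cat > h.py <<'E'
import numpy as np, cv2
from rig import ctrl, camera, models
def cloud(p):
    K=p["camera_matrix"];z=p["z_map"];v,u=np.indices(z.shape)
    c=np.stack([(u-K[0,2])/K[0,0]*z,(v-K[1,2])/K[1,1]*z,z],-1)
    return (c-p["t"])@p["R"]
def save(p,n,box=None,s=1):
    im=p["pixels"][:,:,::-1]
    if box: im=im[box[1]:box[3],box[0]:box[2]]
    cv2.imwrite("pics/"+n,cv2.resize(np.ascontiguousarray(im),None,fx=s,fy=s,interpolation=cv2.INTER_CUBIC))
E
python3 - <<'E'
from h import *
o=ctrl.get_obs();print(o["t"],o["tcp_pos"],o["tool_rot"],o["force"])
ims=[]
for n in("scene","top"):
    p=camera(n);W=cloud(p);np.savez(n+".npz",W=W,pix=p["pixels"]);ims.append(p["pixels"])
    save(p,n+"1.png",s=1.4)
    for k in("stand","pin","block","short_pin","filter","aerosol","carton","slack_arm","chamber_point"):
        for r in models.boxes_of(p,k)[:3]:
            b=np.array(r["extent"]).round().astype(int);c=(b[:2]+b[2:])//2
            print(n,k,round(r["conf"],2),b,W[min(c[1],419),min(c[0],559)].round(3))
E
```

```text
0.0 [ 0.25235781 -0.57155859  0.40382549] [-7.68472763e-04  9.78466874e-01  2.06402383e-01 -2.05634427e-04] [ 0.43373073  0.00470713 -0.28745253]
scene stand 0.7 [304 131 460 273] [0.582 0.168 0.012]
scene pin 0.84 [170 282 189 319] [ 0.525 -0.358  0.081]
scene pin 0.7 [214 264 232 281] [ 0.54  -0.268  0.099]
scene pin 0.67 [251 286 264 322] [ 0.623 -0.255  0.077]
scene block 0.68 [201 238 278 318] [ 0.555 -0.245  0.072]
scene short_pin 0.6 [246 245 264 257] [ 0.534 -0.187  0.085]
scene filter 0.66 [194 325 248 390] [ 0.667 -0.365  0.099]
scene aerosol 0.83 [289 288 322 346] [ 0.711 -0.221  0.113]
scene carton 0.62 [ 94 230 144 289] [ 0.353 -0.395  0.06 ]
scene slack_arm 0.71 [323 193 406 239] [0.614 0.048 0.08 ]
scene chamber_point 0.92 [306 130 462 272] [0.582 0.177 0.009]
top stand 0.57 [126 141 251 221] [0.592 0.169 0.009]
top pin 0.66 [341 192 354 206] [ 0.525 -0.265  0.105]
top pin 0.49 [371 202 385 217] [ 0.501 -0.347  0.095]
top pin 0.43 [330 164 346 178] [ 0.602 -0.245  0.095]
top block 0.9 [300 190 362 218] [ 0.518 -0.229  0.072]
top block 0.72 [310 126 333 161] [ 0.67  -0.198  0.121]
top short_pin 0.47 [313 198 320 208] [ 0.519 -0.188  0.08 ]
top filter 0.57 [357 142 392 175] [ 0.637 -0.34   0.1  ]
top aerosol 0.58 [309 125 332 161] [ 0.671 -0.196  0.119]
top carton 0.87 [371 255 406 302] [ 0.324 -0.377  0.059]
top carton 0.35 [356 141 392 176] [ 0.637 -0.34   0.1  ]
top slack_arm 0.97 [208 138 243 204] [0.603 0.055 0.081]
top chamber_point 0.61 [128 140 252 223] [0.591 0.162 0.012]
```

View pics/scene1.png

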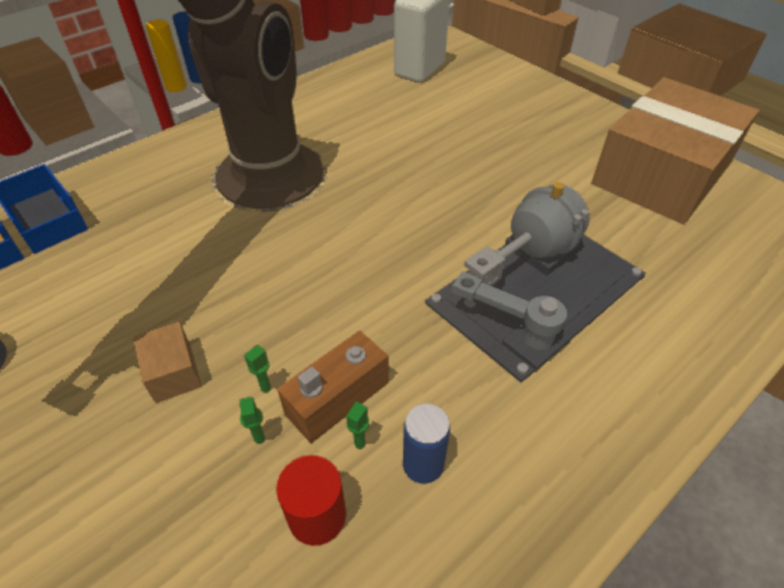

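View pics/top1.png

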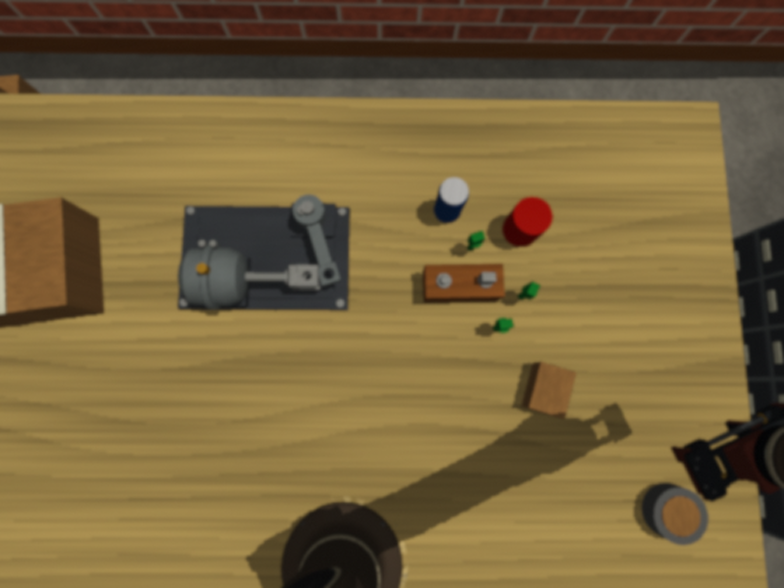

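The long pin is the grey, flat-lugged one in the block at scene px (221,272), top px (348,199). These could be taken for it:
- the short pin, at scene (254,252)
- three green look-alikes, at scene (183,255), (178,293) and (256,297)

Next I'll measure it and check a close crop.

Run:
```python
from h import *
T=np.load("top.npz");S=np.load("scene.npz")
for n,D in(("top",T),("scene",S)):
    W=D["W"];pix=D["pix"].astype(int);x,y,z=W[...,0],W[...,1],W[...,2]
    green=(pix[...,1]>pix[...,0]+25)
    def reg(name,m):
        P=W[m][:,:2]
        if len(P)<4: print(n,name,len(P));return
        r=cv2.minAreaRect(P.astype(np.float32)*1000)
        print(n,name,len(P),"mean",P.mean(0).round(4),"z",np.median(z[m]).round(4),"rect",np.round(r[0],1),np.round(r[1],1),round(r[2],1))
    a=(abs(x-.53)<.06)
    reg("block",a&(abs(y+.23)<.1)&(abs(z-.072)<.004)&~green)
    reg("lug",a&(abs(y+.265)<.03)&(z>.1)&~green)
    reg("lugall",a&(abs(y+.265)<.03)&(z>.08)&~green)
    reg("short",a&(abs(y+.187)<.025)&(z>.08))
    for gx,gy in((.501,-.347),(.602,-.245),(.46,-.3)): reg("green",green&(abs(x-gx)<.035)&(abs(y-gy)<.035)&(z>.06))
    st=(x>.4)&(x<.8)&(y>-.1)&(y<.4)
    reg("plate",st&(abs(z-.01)<.004))
    reg("ear",st&(abs(z-.095)<.004)&(x<.58)&(y<.12))
    reg("eye/arm",st&(abs(z-.08)<.004)&(x<.62)&(y<.06))
    reg("hub",st&(abs(z-.089)<.003)&(x>.6)&(y<.12))
    reg("shaft",st&(abs(z-.102)<.003)&(x>.6)&(y<.12))
    reg("rod",st&(abs(z-.0845)<.004)&(x<.6)&(y>.1)&(y<.16))
a=cv2.resize(T["pix"][130:230,120:270,::-1],None,fx=5,fy=5,interpolation=cv2.INTER_CUBIC)[:, :750]
b=cv2.resize(S["pix"][235:325,165:275,::-1],None,fx=5,fy=5,interpolation=cv2.INTER_CUBIC)
cv2.imwrite("pics/c1.png",a);cv2.imwrite("pics/c2.png",b)
c=cv2.resize(S["pix"][150:260,300:460,::-1],None,fx=5,fy=5,interpolation=cv2.INTER_CUBIC);cv2.imwrite("pics/c3.png",c)
```

```text
top block 1138 mean [ 0.5268 -0.2261] z 0.0719 rect [ 527.4 -229. ] [ 63.5 150.5] 0.5
top lug 72 mean [ 0.5279 -0.2688] z 0.1054 rect [ 528.1 -268.5] [16.4 25.5] 0.2
top lugall 94 mean [ 0.5267 -0.2673] z 0.105 rect [ 525.  -268.3] [25.9 22.5] 90.0
top short 28 mean [ 0.5261 -0.1885] z 0.0858 rect [ 525.5 -188.4] [13.3 13.4] 48.9
top green 91 mean [ 0.5076 -0.3508] z 0.0947 rect [ 507.8 -352.1] [23.7 24.6] 6.2
top green 94 mean [ 0.6047 -0.2516] z 0.0943 rect [ 607. -252.] [23.3 24.6] 2.1
top green 101 mean [ 0.4422 -0.2991] z 0.0943 rect [ 443.7 -299.7] [27.  25.3] 3.0
top plate 4699 mean [0.5912 0.1557] z 0.0105 rect [583.9 154.9] [401.9 446.2] 4.4
top ear 281 mean [0.5298 0.0763] z 0.0942 rect [529.8  78.3] [38.  60.4] 0.1
top eye/arm 330 mean [0.5651 0.0384] z 0.0793 rect [568.7  40.1] [103.   35.8] 18.0
top hub 244 mean [0.6599 0.0689] z 0.0886 rect [660.6  70.7] [57.1 57.4] 47.5
top shaft 56 mean [0.6606 0.0709] z 0.1013 rect [660.2  69.7] [23.2 21.9] 33.9
top rod 110 mean [0.5298 0.1326] z 0.0839 rect [529.9 131.7] [24.4 55.6] 0.7
scene block 1821 mean [ 0.5339 -0.2282] z 0.07
[... 342 characters left out ...]
13 rect [ 512.9 -353.6] [25.8 26.1] 66.6
scene green 264 mean [ 0.6157 -0.2539] z 0.0912 rect [ 614.6 -251.4] [23.6 26.9] 16.4
scene green 244 mean [ 0.4516 -0.3017] z 0.087 rect [ 450.4 -300.5] [24.1 25.5] 9.0
scene plate 5053 mean [0.6093 0.1527] z 0.0111 rect [589.5 169.2] [343.5 220.2] 89.9
scene ear 312 mean [0.5353 0.076 ] z 0.0946 rect [534.4  78.4] [43.1 61.9] 3.7
scene eye/arm 429 mean [0.5688 0.0387] z 0.0796 rect [570.9  43.2] [100.7  42.8] 17.7
scene hub 365 mean [0.6664 0.0677] z 0.0888 rect [664.1  72. ] [58.3 57.9] 70.3
scene shaft 94 mean [0.6643 0.0717] z 0.1016 rect [664.3  72.6] [23.1 24.3] 69.5
scene rod 84 mean [0.5361 0.137 ] z 0.0842 rect [534.5 128.3] [26.9 62.8] 13.2
```

View pics/c2.png

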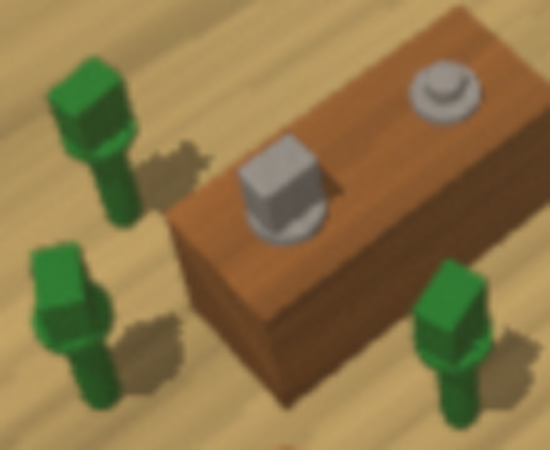

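View pics/c1.png

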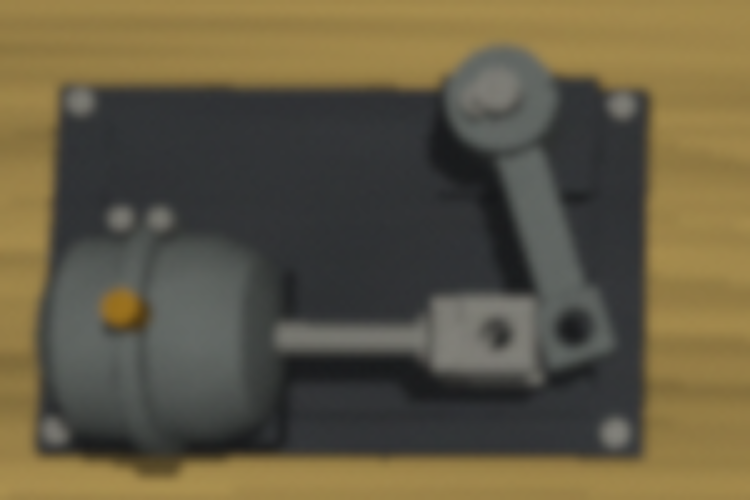

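The crops show the steel-grey, flat-lugged long pin in the block (scene px 221,272). In the top view, the clevis bore is near px (219,196) and the arm's eye near (235,196), swung out towards -y. First I'll square the tool to the world and move over to the arm with the gripper shut.

>>> jog_arm([
  [0.815, -0.559, 0],
  [0.815, -0.559, 0],
  [0.815, -0.559, 0],
  [0.815, -0.559, 0],
  [0.815, -0.559, 0],
], yaw=[0.132, 0.132, 0.132, 0.132, 0.132], gripper=0, newtons=20)

```text
t: 1.5
tcp_pos: [0.3832, -0.3596, 0.4049]
tool_rot: [0.0, 1.0, 0.001, 0.0]
force: [1.2, -0.8, -0.2]
finger_gap: 0.0516
grip_force: 0.0
```

Run:
```python
from h import *
import glob
o=ctrl.get_obs();print(o["t"],o["tcp_pos"],o["tool_rot"],o["joint_positions"])
p=camera("top");K,R,t=p["camera_matrix"],p["R"],p["t"]
def ray(u,v,z):
    d=R.T@np.linalg.inv(K)@np.array([u,v,1.]);c=-R.T@t
    return c+d*(z-c[2])/d[2]
pix=p["pixels"]
# dark blobs = bores
g=cv2.cvtColor(pix,cv2.COLOR_RGB2GRAY).astype(float)
for name,(u,v),z in(("ear",(219,196.4),.095),("eye",(235,195.6),.08)):
    u0,v0=int(u),int(v);s=g[v0-5:v0+6,u0-5:u0+6];w=np.clip(np.median(s)-20-s,0,None)
    vv,uu=np.indices(s.shape);uc=u0-5+(w*uu).sum()/w.sum();vc=v0-5+(w*vv).sum()/w.sum()
    print(name,uc,vc,ray(uc,vc,z).round(4),ray(u,v,z).round(4))
# plate bolts
for u,v in((80,102),(622,105),(615,433),(55,432)): print(ray(120+u/5,130+v/5,.012).round(4))
```

```text
1.5 [ 0.38323277 -0.3595956   0.404919  ] [2.15459436e-04 9.99999778e-01 5.69107275e-04 2.71963051e-04] [ 0.6991458   0.24344421 -0.04517564  1.83443878  0.01246721  1.06328745
 -0.92040938]
ear 219.32825484764544 196.292243767313 [0.5315 0.0655 0.095 ] [0.5313 0.0664 0.095 ]
eye 234.10914454277287 195.28466076696165 [0.5375 0.0289 0.08  ] [0.5366 0.0265 0.08  ]
[0.6796 0.3209 0.012 ]
[0.6809 0.0101 0.012 ]
[0.4902 0.0099 0.012 ]
[0.4884 0.3218 0.012 ]
```

>>> jog_arm([
  [0.6, -0.8, 0],
  [0.6, -0.8, 0],
  [0.6, -0.8, 0],
  [0.6, -0.8, 0],
  [0.6, -0.8, 0],
], yaw=[0, 0, 0, 0, 0])

```text
t: 2.05
tcp_pos: [0.533, -0.16, 0.405]
tool_rot: [0.0, 1.0, 0.0, 0.0]
force: [-0.2, -1.3, -0.5]
finger_gap: 0.0076
grip_force: 0.0
```

>>> jog_arm([
  [0.176, -0.48, 0.652],
  [0.176, -0.48, 0.652],
  [0.176, -0.48, 0.652],
  [0.176, -0.48, 0.652],
  [0.176, -0.48, 0.652],
], yaw=[0, 0, 0, 0, 0])

```text
t: 2.55
tcp_pos: [0.5752, -0.0372, 0.2371]
tool_rot: [-0.001, 1.0, 0.003, -0.003]
force: [0.0, 1.1, -0.6]
finger_gap: 0.0004
grip_force: 0.0
```

>>> jog_arm([
  [0, -0.16, 0],
  [0, -0.2, 0],
  [0, -0.23, 0],
  [0, -0.26, 0],
  [0, -0.28, 0],
], yaw=[0, 0, 0, 0, 0])

```text
t: 3.05
tcp_pos: [0.5756, 0.0256, 0.2421]
tool_rot: [0.002, 1.0, -0.001, -0.001]
force: [-2.6, -6.1, 1.5]
finger_gap: 0.0006
grip_force: 2.7
```

```bash
cat >> h.py <<'E'
def ang(tag,n="scene"):
    p=camera(n);W=cloud(p);x,y,z=W[...,0],W[...,1],W[...,2]
    m=(abs(z-.08)<.003)&(x>.535)&(x<.625)&(y>-.01)&(y<.1)
    P=W[m][:,:2]
    m2=(abs(z-.102)<.003)&(x>.64)&(x<.69)&(y>.04)&(y<.1)
    r=cv2.minAreaRect(P.astype(np.float32)*1000)
    print(n,len(P),"bar",np.round(r[0],1),np.round(r[1],1),round(r[2],1),"shaft",W[m2][:,:2].mean(0).round(4) if m2.any() else None)
    # mid-lines by x bins
    for a in np.arange(.53,.62,.015):
        q=P[(P[:,0]>a)&(P[:,0]<a+.015)]
        if len(q)>4: print("  x%.3f y %.4f..%.4f n%d"%(a+.0075,q[:,1].min(),q[:,1].max(),len(q)))
    return p
E
python3 - <<'E'
from h import *
o=ctrl.get_obs();print(o["tcp_pos"],o["force"])
ang("a");p=ang("a","top");save(p,"t2.png",(120,130,270,230),5)
E
```

```text
[0.57561658 0.02564081 0.24205931] [-2.62496864 -6.14895897  1.53064351]
scene 225 bar [595.5  43.4] [68.1 49.2] 13.4 shaft [0.6643 0.0719]
  x0.568 y 0.0158..0.0182 n7
  x0.583 y 0.0148..0.0663 n66
  x0.598 y 0.0419..0.0673 n62
  x0.613 y 0.0447..0.0746 n67
top 0 bar [0. 0.] [0. 0.] 0.0 shaft None
```

View pics/t2.png

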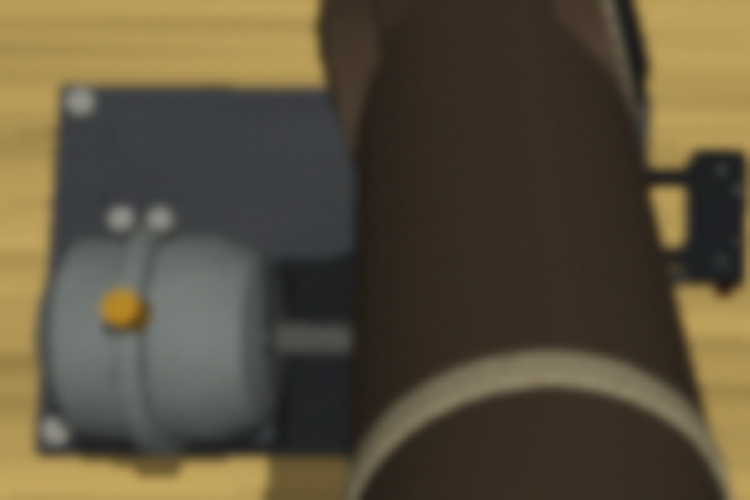

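The arm blocks the top camera here, but the scene view still shows the bar. It's moving (about 0.25 rad, 6 N). I'll keep pushing.

>>> jog_arm([
  [0, -0.02, 0],
  [0, -0.04, 0],
  [0, -0.05, 0],
  [0, -0.06, 0],
  [0, -0.06, 0],
], yaw=[0, 0, 0, 0, 0])

```text
t: 3.65
tcp_pos: [0.5755, 0.0415, 0.2417]
tool_rot: [0.001, 1.0, -0.001, -0.001]
force: [-2.7, -3.4, -0.7]
finger_gap: 0.0004
grip_force: 1.8
```

Run:
```python
from h import *
o=ctrl.get_obs();print(o["tcp_pos"],o["force"])
p=ang("a");save(p,"s2.png",(300,150,420,250),6)
```

```text
[0.57550191 0.04149973 0.24167256] [-2.74064943 -3.38612204 -0.68120616]
scene 215 bar [595.8  55.8] [62.1 45.3] 6.2 shaft [0.6643 0.0721]
  x0.568 y 0.0314..0.0343 n8
  x0.583 y 0.0315..0.0771 n55
  x0.598 y 0.0525..0.0787 n64
  x0.613 y 0.0539..0.0799 n63
```

View pics/s2.png

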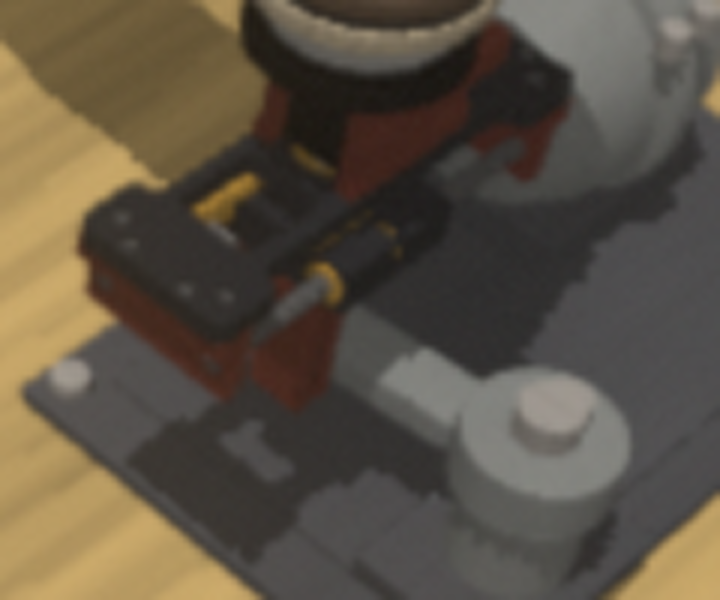

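>>> jog_arm([
  [0, -0.013, 0],
  [0, -0.026, 0],
  [0, -0.026, 0],
], yaw=[0, 0, 0])

```text
t: 4.0
tcp_pos: [0.5754, 0.0486, 0.2416]
tool_rot: [0.001, 1.0, -0.0, -0.001]
force: [-2.5, -4.2, -0.2]
finger_gap: 0.0003
grip_force: 1.9
```

Run:
```python
from h import *
o=ctrl.get_obs();print(o["tcp_pos"],o["force"])
p=ang("a")
```

```text
[0.57544177 0.04862323 0.24156802] [-2.48419867 -4.248312   -0.16009964]
scene 208 bar [595.7  61.5] [45.7 58.2] 89.0 shaft [0.6642 0.0713]
  x0.568 y 0.0391..0.0411 n6
  x0.583 y 0.0391..0.0845 n57
  x0.598 y 0.0575..0.0842 n64
  x0.613 y 0.0575..0.0841 n62
```

>>> jog_arm([
  [0, 0.2, 0],
  [-0.1, 0.8, -0.4],
  [-0.1, 0.8, -0.4],
  [-0.1, 0.8, -0.4],
  [-0.1, 0.8, -0.4],
], yaw=[0, 0, 0, 0, 0])

```text
t: 4.55
tcp_pos: [0.5509, -0.1537, 0.3445]
tool_rot: [0.001, 1.0, -0.001, 0.002]
force: [0.7, -0.7, -1.1]
finger_gap: 0.0002
grip_force: 0.0
```

>>> jog_arm([
  [-0.082, 0.478, 0],
  [-0.082, 0.478, 0],
  [-0.082, 0.478, 0],
  [-0.082, 0.478, 0],
  [-0.082, 0.478, 0],
], yaw=[0, 0, 0, 0, 0], gripper=0.51)

```text
t: 5.05
tcp_pos: [0.531, -0.2694, 0.342]
tool_rot: [-0.0, 1.0, 0.0, 0.001]
force: [0.1, 0.1, -1.1]
finger_gap: 0.0369
grip_force: 0.0
```

```bash
cat > m.py <<'E'
from h import *
for n in("scene","top"):
    p=camera(n);W=cloud(p);x,y,z=W[...,0],W[...,1],W[...,2]
    np.savez(n+"_m.npz",W=W,pix=p["pixels"])
    st=(x>.4)&(x<.8)&(y>-.02)&(y<.4)
    ear=st&(abs(z-.095)<.003)&(x<.58)&(y<.12);E=W[ear][:,:2]
    print(n,"ear x",np.percentile(E[:,0],[2,98]).round(4),"y",np.percentile(E[:,1],[2,98]).round(4),len(E))
    for a in np.arange(.545,.625,.013):
        q=W[(abs(z-.08)<.003)&(x>a)&(x<a+.013)&(y>.03)&(y<.11)][:,:2]
        if len(q)>4: print("  x%.3f y %.4f..%.4f mid %.4f n%d"%(a+.0065,q[:,1].min(),q[:,1].max(),(q[:,1].min()+q[:,1].max())/2,len(q)))
    for nm,hh,lo in(("shaft",.102,.64),("hub",.089,.62)):
        q=W[(abs(z-hh)<.003)&(x>lo)&(x<.70)&(y>.02)&(y<.12)][:,:2];r=cv2.minAreaRect((q*1000).astype(np.float32));print("  ",nm,np.round(r[0],1),np.round(r[1],1))
    if n=="top": save(p,"t3.png",(190,130,250,220),6)
o=ctrl.get_obs();print(o["t"],o["tcp_pos"],o["force"])
E
python3 m.py
```

```text
scene ear x [0.5151 0.5539] y [0.0497 0.1024] 292
  x0.551 y 0.0520..0.0995 mid 0.0757 n36
  x0.565 y 0.0578..0.0845 mid 0.0712 n47
  x0.578 y 0.0578..0.0830 mid 0.0704 n52
  x0.591 y 0.0579..0.0837 mid 0.0708 n55
  x0.604 y 0.0582..0.0840 mid 0.0711 n51
  x0.617 y 0.0576..0.0856 mid 0.0716 n57
  x0.630 y 0.0585..0.0850 mid 0.0717 n42
   shaft [663.3  72.2] [22.5 24.6]
   hub [664.6  71.6] [58.2 59.3]
top ear x [0.5111 0.5485] y [0.0484 0.1005] 253
  x0.551 y 0.0562..0.0803 mid 0.0683 n16
  x0.565 y 0.0566..0.0808 mid 0.0687 n40
  x0.578 y 0.0591..0.0812 mid 0.0702 n35
  x0.591 y 0.0570..0.0815 mid 0.0692 n41
  x0.604 y 0.0575..0.0821 mid 0.0698 n43
  x0.617 y 0.0576..0.0824 mid 0.0700 n43
  x0.630 y 0.0561..0.0876 mid 0.0718 n32
   shaft [659.1  72.7] [23.3 28.5]
   hub [660.5  70.2] [58.  56.5]
5.15 [ 0.53146525 -0.26782221  0.34189271] [ 0.18128384 -0.90676443 -0.32229718]
```

View pics/t3.png

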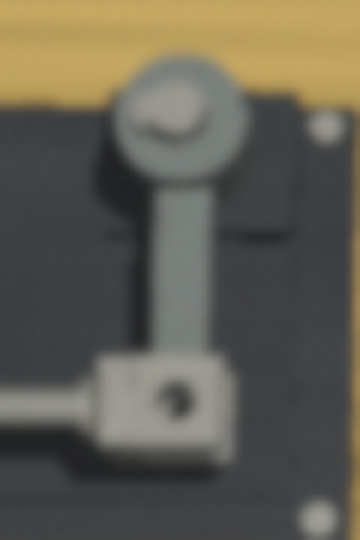

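The eye is now under the clevis bore (top crop: the bar runs into the ears, bore at crop px 175,400). In the camera-mean frame, the bore is about (0.5325, 0.0685) and the eye's y about 0.069. Now to grasp the pin.

>>> jog_arm([
  [0, 0, 0.16],
  [0, 0, 0.26],
  [0, 0, 0.31],
  [0, 0, 0.32],
  [0, 0, 0.32],
], yaw=[0, 0, 0, 0, 0])

```text
t: 5.65
tcp_pos: [0.5314, -0.2688, 0.2621]
tool_rot: [-0.0, 1.0, 0.001, 0.0]
force: [-0.2, -0.1, 0.2]
finger_gap: 0.0449
grip_force: 0.0
```

>>> jog_arm([
  [0, 0, 0],
  [0, 0, 0],
  [0, 0, 0],
  [0, 0, 0],
  [0, 0, 0],
], yaw=[0, 0, 0, 0, 0], gripper=0.1, newtons=35)

```text
t: 6.15
tcp_pos: [0.5312, -0.2691, 0.2627]
tool_rot: [0.0, 1.0, 0.001, 0.001]
force: [-0.4, 2.8, 6.4]
finger_gap: 0.0259
grip_force: 35.0
```

>>> jog_arm([
  [0, 0, -0.06],
  [0, 0, -0.16],
  [0, 0, -0.3],
  [0, 0, -0.44],
  [0, 0, -0.44],
], yaw=[0, 0, 0, 0, 0])

```text
t: 6.65
tcp_pos: [0.5317, -0.2703, 0.3776]
tool_rot: [0.002, 1.0, 0.0, 0.004]
force: [0.7, 0.1, -1.4]
finger_gap: 0.0255
grip_force: 35.0
```

```bash
cat > pinm.py <<'E'
from h import *
o=ctrl.get_obs();T=o["tcp_pos"];print(o["t"],T,o["tool_rot"].round(4),o["force"],o["finger_gap"])
for n in("scene","top"):
    p=camera(n);W=cloud(p);np.savez(n+"_p.npz",W=W,pix=p["pixels"])
    m=np.hypot(W[...,0]-T[0],W[...,1]-T[1])<.022
    z=W[...,2]-T[2]
    for lo,hi in((-.28,-.255),(-.255,-.235),(-.235,-.215),(-.213,-.20)):
        q=W[m&(z>lo)&(z<hi)]
        if len(q)>3: print(n,(lo,hi),len(q),"x",q[:,0].min().round(4),q[:,0].max().round(4),"y",q[:,1].min().round(4),q[:,1].max().round(4),"ymid-T",((q[:,1].min()+q[:,1].max())/2-T[1]).round(4))
    if n=="scene":
        c=p["R"]@(T-[0,0,.22])+p["t"];uv=(p["camera_matrix"]@c)[:2]/c[2];print(uv)
        u,v=uv.astype(int);save(p,"pin_%d.png"%int(o["t"]*100),(u-50,v-40,u+50,v+40),6)
E
python3 pinm.py; ls pics
```

```text
6.65 [ 0.53165864 -0.27025941  0.37762344] [2.0e-03 1.0e+00 2.0e-04 3.8e-03] [ 0.65690543  0.06448302 -1.42715417] 0.025512243671262244
scene (-0.255, -0.235) 42 x 0.529 0.5422 y -0.2784 -0.2639 ymid-T -0.0009
scene (-0.235, -0.215) 63 x 0.5302 0.5418 y -0.2784 -0.2641 ymid-T -0.001
scene (-0.213, -0.2) 34 x 0.5295 0.5419 y -0.2782 -0.2639 ymid-T -0.0008
[215.59748444 251.76583734]
top (-0.255, -0.235) 6 x 0.5212 0.524 y -0.274 -0.2661 ymid-T 0.0002
c1.png
c2.png
c3.png
pin_665.png
s2.png
scene1.png
t2.png
t3.png
top1.png
```

>>> jog_arm([
  [0, -0.8, 0],
  [0, -0.8, 0],
  [0, -0.8, 0],
  [0, -0.8, 0],
  [0, -0.8, 0],
], yaw=[0, 0, 0, 0, 0])

```text
t: 7.25
tcp_pos: [0.5299, -0.0619, 0.3706]
tool_rot: [-0.002, 1.0, 0.006, -0.001]
force: [0.4, 0.5, -1.1]
finger_gap: 0.026
grip_force: 35.0
```

>>> jog_arm([
  [0.006, -0.2, 0],
  [0.006, -0.4, 0],
  [0.006, -0.52, 0],
  [0.006, -0.546, 0],
  [0.006, -0.546, 0],
], yaw=[0, 0, 0, 0, 0])

```text
t: 7.75
tcp_pos: [0.5316, 0.0675, 0.3706]
tool_rot: [0.0, 1.0, 0.002, -0.001]
force: [-0.4, -0.0, -1.8]
finger_gap: 0.0257
grip_force: 35.0
```

```bash
python3 pinm.py; ls pics|grep pin
python3 - <<'E'
from h import *
D=np.load("scene_p.npz");W=D["W"];x,y,z=W[...,0],W[...,1],W[...,2]
q=W[(abs(z-.095)<.003)&(x>.49)&(x<.58)&(y>.02)&(y<.12)]
print(len(q),np.percentile(q[:,0],[2,98]),np.percentile(q[:,1],[2,98]))
E
```

```text
7.75 [0.53155953 0.06746115 0.37055066] [ 3.0e-04  1.0e+00  1.6e-03 -1.1e-03] [-0.408994   -0.03995392 -1.83813284] 0.025662142248192896
scene (-0.28, -0.255) 180 x 0.5135 0.5532 y 0.0492 0.0889 ymid-T 0.0016
scene (-0.255, -0.235) 38 x 0.5246 0.5395 y 0.0596 0.0721 ymid-T -0.0016
scene (-0.235, -0.215) 55 x 0.5252 0.5394 y 0.0598 0.0729 ymid-T -0.0011
scene (-0.213, -0.2) 34 x 0.525 0.5399 y 0.0598 0.0719 ymid-T -0.0016
[345.73505751 167.9328857 ]
top (-0.28, -0.255) 30 x 0.5139 0.5352 y 0.0479 0.059 ymid-T -0.014
pin_665.png
pin_775.png
280 [0.51487618 0.55446461] [0.04968627 0.10228393]
```

Run:
```python
from h import *
from scipy.optimize import least_squares
p=camera("scene");W=cloud(p);o=ctrl.get_obs();T=o["tcp_pos"];print(o["t"],T,"cam",(-p["R"].T@p["t"]).round(3))
for zr in((-.25,-.235),(-.235,-.22),(-.22,-.2)):
    m=(np.hypot(W[...,0]-T[0],W[...,1]-T[1])<.02)&(W[...,2]-T[2]>zr[0])&(W[...,2]-T[2]<zr[1])
    q=W[m][:,:2]
    f=least_squares(lambda c:np.hypot(*(q-c).T)-.008,q.mean(0)-[.004,0],loss="soft_l1",f_scale=.001)
    print(len(q),f.x.round(4),"rel T",(f.x-T[:2]).round(4),"res",np.sqrt((f.fun**2).mean()).round(4))
# synthetic check of ear edges: vertical/sub-pixel: area-based extent
x,y,z=W[...,0],W[...,1],W[...,2]
ear=(abs(z-.095)<.003)&(x>.49)&(x<.58)&(y>.02)&(y<.12)
q=W[ear][:,:2]
for a in np.arange(.518,.552,.008):
    s=q[abs(q[:,0]-a)<.004];print("x%.3f ymin %.4f"%(a,s[:,1].min()),end=" ")
print()
for a in np.arange(.052,.085,.008):
    s=q[abs(q[:,1]-a)<.004];print("y%.3f x %.4f %.4f"%(a,s[:,0].min(),s[:,0].max()))
save(p,"ins0.png",(310,140,390,205),9)
```

```text
7.9 [0.53197809 0.06489056 0.37101357] cam [ 0.916 -0.46   0.74 ]
33 [0.5313 0.066 ] rel T [-0.0007  0.0011] res 0.0008
37 [0.5313 0.0661] rel T [-0.0007  0.0012] res 0.0011
55 [0.5314 0.0661] rel T [-0.0006  0.0012] res 0.001
x0.518 ymin 0.0485 x0.526 ymin 0.0497 x0.534 ymin 0.0497 x0.542 ymin 0.0496 x0.550 ymin 0.0497 
y0.052 x 0.5140 0.5543
y0.060 x 0.5144 0.5540
y0.068 x 0.5159 0.5541
y0.076 x 0.5141 0.5546
y0.084 x 0.5212 0.5540
```

View pics/ins0.png

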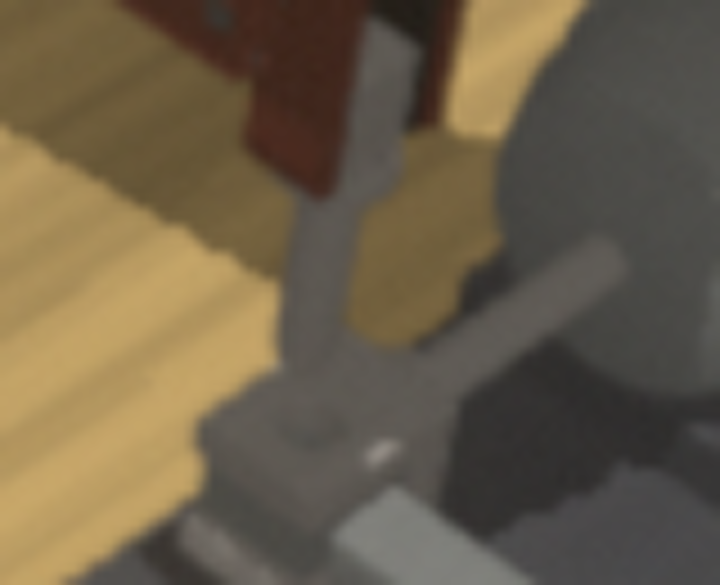

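>>> jog_arm([
  [0.004, 0, 0.02],
  [0.008, 0, 0.05],
  [0.008, 0, 0.05],
  [0.008, 0, 0.05],
  [0.008, 0, 0.05],
], yaw=[0, 0, 0, 0, 0])

```text
t: 8.4
tcp_pos: [0.534, 0.067, 0.3592]
tool_rot: [-0.0, 1.0, 0.001, 0.0]
force: [-0.5, -0.2, -0.2]
finger_gap: 0.0261
grip_force: 35.0
```

```bash
cat > fit.py <<'E'
from h import *
from scipy.optimize import least_squares
for i in range(3):
    o=ctrl.get_obs();T=o["tcp_pos"];p=camera("scene");W=cloud(p)
    m=(np.hypot(W[...,0]-T[0],W[...,1]-T[1])<.02)&(W[...,2]-T[2]>-.245)&(W[...,2]-T[2]<-.2)
    q=W[m][:,:2]
    f=least_squares(lambda c:np.hypot(*(q-c).T)-.008,q.mean(0)-[.004,0],loss="soft_l1",f_scale=.001)
    print(o["t"],T.round(4),o["force"].round(1),len(q),"pin",f.x.round(4),"rel T",(f.x-T[:2]).round(4))
E
python3 fit.py
```

```text
8.4 [0.534  0.067  0.3592] [-0.5 -0.2 -0.2] 112 pin [0.5339 0.0681] rel T [-0.0001  0.0011]
8.45 [0.534  0.067  0.3593] [-0.3  0.1 -1.5] 110 pin [0.5339 0.0685] rel T [-0.0001  0.0015]
8.5 [0.534  0.0671 0.3593] [ 0.3  1.1 -2. ] 111 pin [0.5338 0.0683] rel T [-0.0001  0.0012]
```

>>> jog_arm([
  [0, -0.002, 0.02],
  [0, -0.002, 0.036],
  [0, -0.002, 0.044],
  [0, -0.002, 0.05],
  [0, -0.002, 0.056],
], yaw=[0, 0, 0, 0, 0])

```text
t: 9.05
tcp_pos: [0.5339, 0.0676, 0.345]
tool_rot: [-0.0, 1.0, 0.001, -0.0]
force: [-0.0, -0.2, -1.1]
finger_gap: 0.0258
grip_force: 35.0
```

>>> jog_arm([
  [0, 0, 0.006],
  [0, 0, 0.012],
  [0, 0, 0.018],
  [0, 0, 0.018],
], yaw=[0, 0, 0, 0])

```text
t: 9.45
tcp_pos: [0.5339, 0.0681, 0.3405]
tool_rot: [-0.0, 1.0, 0.001, 0.0]
force: [0.4, 2.2, -2.4]
finger_gap: 0.0262
grip_force: 35.0
```

>>> jog_arm([
  [0, -0.001, 0.006],
  [0, -0.001, 0.012],
  [0, -0.001, 0.018],
  [0, -0.001, 0.022],
  [0, -0.001, 0.022],
], yaw=[0, 0, 0, 0, 0])

```text
t: 9.95
tcp_pos: [0.5339, 0.0682, 0.335]
tool_rot: [-0.0, 1.0, 0.001, 0.0]
force: [0.5, 5.8, -0.6]
finger_gap: 0.0258
grip_force: 35.0
```

>>> jog_arm([
  [0, -0.004, 0.002],
  [0, -0.004, 0.006],
  [0, -0.004, 0.006],
], yaw=[0, 0, 0])

```text
t: 10.25
tcp_pos: [0.5339, 0.0686, 0.3335]
tool_rot: [0.0, 1.0, 0.0, -0.0]
force: [0.2, 2.0, -1.1]
finger_gap: 0.0257
grip_force: 35.0
```

Side force has eased. I'll go on down towards the eye.

>>> jog_arm([
  [0, -0.002, 0.006],
  [0, -0.002, 0.012],
  [0, -0.002, 0.018],
  [0, -0.002, 0.024],
  [0, -0.002, 0.024],
], yaw=[0, 0, 0, 0, 0])

```text
t: 10.75
tcp_pos: [0.5338, 0.0689, 0.3272]
tool_rot: [0.0, 1.0, 0.0, -0.0]
force: [0.1, 0.5, -1.6]
finger_gap: 0.0255
grip_force: 35.0
```

>>> jog_arm([
  [0, 0, 0.01],
  [0, 0, 0.02],
  [0, 0, 0.032],
  [0, 0, 0.044],
  [0, 0, 0.052],
], yaw=[0, 0, 0, 0, 0])

```text
t: 11.25
tcp_pos: [0.5338, 0.0693, 0.3142]
tool_rot: [0.0, 1.0, 0.001, -0.0]
force: [0.8, 0.7, -1.4]
finger_gap: 0.0257
grip_force: 35.0
```

Tip is at about 62 mm. Next is the bottom ear (top face at 59 mm), 1 mm per row.

>>> jog_arm([
  [0, 0, 0.004],
  [0, 0, 0.008],
  [0, 0, 0.012],
  [0, 0, 0.016],
  [0, 0, 0.018],
], yaw=[0, 0, 0, 0, 0])

```text
t: 11.75
tcp_pos: [0.5339, 0.0693, 0.3101]
tool_rot: [0.0, 1.0, 0.001, -0.0]
force: [-0.6, -0.1, -1.6]
finger_gap: 0.0259
grip_force: 35.0
```

>>> jog_arm([
  [0, 0, 0.004],
  [0, 0, 0.008],
  [0, 0, 0.012],
  [0, 0, 0.014],
  [0, 0, 0.014],
], yaw=[0, 0, 0, 0, 0])

```text
t: 12.25
tcp_pos: [0.5339, 0.0693, 0.3065]
tool_rot: [0.0, 1.0, 0.001, -0.0]
force: [0.1, 0.7, -0.5]
finger_gap: 0.0259
grip_force: 35.0
```

>>> jog_arm([
  [0, 0, 0.008],
  [0, 0, 0.018],
  [0, 0, 0.03],
  [0, 0, 0.044],
  [0, 0, 0.058],
], yaw=[0, 0, 0, 0, 0])

```text
t: 12.75
tcp_pos: [0.5339, 0.0693, 0.2918]
tool_rot: [0.0, 1.0, 0.001, -0.0]
force: [-0.2, 0.6, -1.5]
finger_gap: 0.0258
grip_force: 35.0
```

Tip is at about 40 mm. Now setting the flange down softly.

>>> jog_arm([
  [0, 0, 0.005],
  [0, 0, 0.01],
  [0, 0, 0.015],
  [0, 0, 0.019],
  [0, 0, 0.019],
], yaw=[0, 0, 0, 0, 0])

```text
t: 13.25
tcp_pos: [0.5339, 0.0693, 0.2873]
tool_rot: [0.0, 1.0, 0.001, -0.0]
force: [0.2, -0.2, -0.3]
finger_gap: 0.0257
grip_force: 35.0
```

>>> jog_arm([
  [0, 0, 0.002],
  [0, 0, 0.004],
  [0, 0, 0.006],
  [0, 0, 0.008],
  [0, 0, 0.008],
], yaw=[0, 0, 0, 0, 0])

```text
t: 13.75
tcp_pos: [0.5339, 0.0693, 0.2857]
tool_rot: [0.0, 1.0, 0.001, 0.0]
force: [-1.1, 0.0, 3.0]
finger_gap: 0.0255
grip_force: 35.0
```

>>> jog_arm([
  [0, 0, 0],
  [0, 0, 0.002],
  [0, 0, 0.002],
], yaw=[0, 0, 0])

```text
t: 14.05
tcp_pos: [0.5339, 0.0693, 0.2856]
tool_rot: [0.0, 1.0, 0.001, 0.0]
force: [-3.9, -0.2, 8.2]
finger_gap: 0.0258
grip_force: 35.0
```

>>> jog_arm([
  [0, 0, 0],
  [0, 0, 0],
  [0, 0, 0],
  [0, 0, 0],
  [0, 0, 0],
], yaw=[0, 0, 0, 0, 0], gripper=0.5)

```text
t: 14.55
tcp_pos: [0.5339, 0.0693, 0.2848]
tool_rot: [0.0, 1.0, 0.001, -0.0]
force: [0.9, -0.1, 0.4]
finger_gap: 0.044
grip_force: 0.0
```

>>> jog_arm([
  [0, 0, -0.04],
  [0, 0, -0.14],
  [0, 0, -0.34],
  [0, 0.2, -0.5],
  [0, 0.4, -0.5],
], yaw=[0, 0, 0, 0, 0])

```text
t: 15.05
tcp_pos: [0.5348, -0.0176, 0.4134]
tool_rot: [-0.001, 1.0, 0.003, 0.004]
force: [1.6, -1.0, -0.5]
finger_gap: 0.0439
grip_force: 0.0
```

>>> jog_arm([
  [-0.1, 0.3, 0],
  [-0.1, 0.6, 0],
  [-0.1, 0.7, 0],
  [-0.1, 0.7, 0],
  [-0.1, 0.7, 0],
], yaw=[0, 0, 0, 0, 0])

```text
t: 15.55
tcp_pos: [0.508, -0.1992, 0.4089]
tool_rot: [0.001, 1.0, -0.003, 0.0]
force: [-1.0, -0.0, 1.1]
finger_gap: 0.044
grip_force: 0.0
```

Run:
```python
from h import *
p=camera("scene");W=cloud(p);o=ctrl.get_obs();print(o["t"],o["tcp_pos"],o["force"],o["joint_vel"].round(3))
x,y,z=W[...,0],W[...,1],W[...,2]
q=W[(abs(x-.534)<.03)&(abs(y-.069)<.03)&(z>.108)]
print(len(q),np.percentile(q[:,2],[50,98]),q[q[:,2]>.125].mean(0))
save(p,"final.png",(290,120,450,240),5)
```

```text
15.6 [ 0.50863985 -0.19630053  0.40878407] [-0.0731252   0.92941825 -0.33983126] [-0.041 -0.005 -0.05   0.014 -0.013 -0.004 -0.019]
156 [0.12426904 0.13060197] [0.53536293 0.06849365 0.12823037]
```

View pics/final.png

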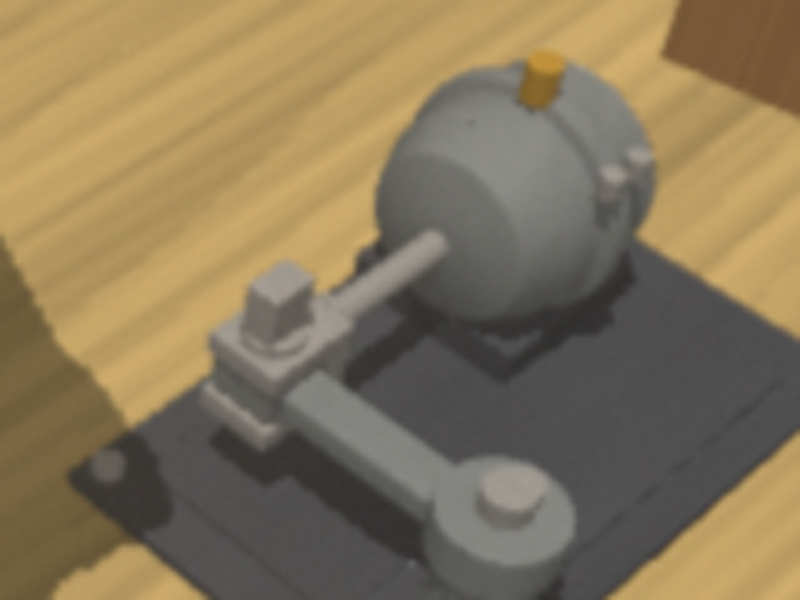

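The pin is home: its flange sits on the top ear (crop px 280,340), the lug top is at about 129 mm and it stands upright. The gripper is clear.

```bash
python3 -c "
from rig import ctrl
print(ctrl.finish_job())"
```

```text
the job is handed in; nothing more can be done
None
```

I swung the arm in, threaded the long pin through both ears and the eye until its flange rested on the top ear, released it and handed the job in at about 15.6 s; the highest force I read was 8 N, and the hand-in call returned no verdict.

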